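# Comb the pencils into the tray's grooves

### The arm

A 7-joint arm with a two-finger parallel gripper is mounted at the origin on the work surface. World frame = base frame: x ahead of the robot, y to its left, z up, the work surface at z = 0. Lengths are in m, angles in rad, forces in N, time in s.
With the tool pointing down it reaches from about 0.4 to 0.85 m from the base axis. Payload 4.5 kg.
Tool frame: the origin (TCP) lies between the finger pads; the fingertips stand 8 mm ahead of it and the grasp point (between the pads) lies 11 mm behind it; z points along the fingers, y is the line along which they close (so a half turn about z gives the same grasp; the last joint's range is limited). The gripper opens to 88 mm and grips with 3 to 60 N. Pads are 18 mm wide; open, the fingers measure 123 mm over their backs; the gripper's body (75 mm by 187 mm) begins 45 mm behind the grasp point.
Start: joints at [-1.117, 0.689, -0.195, 1.565, 0.157, 0.902, -0.215], TCP at [0.255, 0.571, 0.247] pointing down, gripper open.
Joint ranges: [-3.01, 3.01], [-0.46, 2.08], [-1.47, 1.51], [0.13, 2.56], [-1, 4.14], [0.04, 2.09], [-2.66, 2.66]. Speed limits (rad/s): [2.57, 2.57, 3.14, 3.14, 3.14, 3.14, 3.14].

### API

Orientations are given as a 3x3 rotation matrix whose columns are the frame's x, y, z axes.
In Python, from cell import manip gives the robot as it stands. The module is installed in compiled form; this text tells all that it offers.
- The arm moves only by the shell command python3 -m handwheel 'ROWS' [FORCE]. ROWS is a JSON object of lists of equal length, an entry for each row: "dr": the turn, a rotation vector about the tool's x, y, z in degrees, a list of three; "travel": the shift along the tool's x, y, z in cm, a list of three; "gripper": the opening, from 0 (shut) to 1 (fully open). In form: {"dr": [[wx, wy, wz], ...], "travel": [[tx, ty, tz], ...], "gripper": [gripper, ...]}. A call has 1 to 12 rows; each row is the pose to reach, as a shift and turn from the pose commanded when the call began, along the tool's axes at that moment; what a row does not reach only later rows make up. A row lasts 1/8 s, in which the tool goes at most 62.5 mm and 10.7 degrees, less where a joint would pass 70% of its speed; a pose out of reach is approached as far as the arm can. A call with a gripper value outside its range is refused whole. The fingers move at their own pace and stop on an object; FORCE is the grip in N (left out, the last holds). Time passes only in rows, so rows that repeat a pose let the fingers close. It gives the time, the measured TCP pose, the force, the opening and the grip force at its end, in the units of the state.
- manip.read_state(): the state, without advancing time (a new reading comes with each control period).
- manip.camera(name): name is "scene" or "top"; returns a dict with "color" (480x640x3 uint8, red, green, blue), "fx", "fy", "cx", "cy" (pixels), "k1" (the pictures are not rectified: a ray, as slopes to the right and down, at radius r is drawn at 1 + k1 r^2 times it, then the intrinsics apply), "rvec" (rotation vector, rad) and "tvec" (3), from world to camera coordinates, as OpenCV has them. Camera axes: x right, y down, z forward; pixel columns grow to the right and rows downward; lengths in m; the calibration is good to about 2 mm. A picture is of the moment at which its call begins. There is no depth.
- manip.finish_job(): hands the job in; it is judged then, once.
The state is a dict: "time": time; "q": joint angles; "joint_velocities": joint speeds; "joint_efforts": joint torques, N m; "position": TCP position; "ee_rot": TCP orientation; "force": force on the tool from outside, world axes, zero at the start; "moment": the same for the moment, N m; "gripper_width": opening from 0.0 (shut) to 1.0 (fully open); "grasp_force": force on a finger pad.
Only numpy, scipy, OpenCV 4.12 (cv2) and the standard library are available. Lean on these libraries where they do the work, as an engineer would, in place of code of your own. Each camera call takes 0.05 s, during which the arm holds its last target. There are 200 camera calls.

### The job

Take the rake from its stand and comb it through the pencil tray once or more, starting at the open end nearest the robot and going all the way to the far end, with the rake's beam resting lightly but steadily on the tray's side walls (it must not be pressed hard, nor float above), until all four pencils lie parallel, down in the grooves. Touch the pencils with the rake only and never jam them, leave the other things on the table alone, and put the rake back in its stand.

Things in the scene. Friction and masses are not known exactly. Their poses are not given: they have to be found in the camera images.
- rake_grip (a point): Middle of the rake's orange upright grip block: 24 mm along x (the combing direction), 44 mm along y (along the rake), 54 mm high, this point 27 mm below its top; z up. 30 mm below this point is the top of a dark yoke bar, 20 x 222 x 12 mm along y, whose underside (42 mm below this point) rests in the stand. The whole rake weighs 0.25 to 0.35 kg.
- rake: The whole rake; origin mid-underside of the yoke. Under the yoke hangs a green head: beam 24 x 172 x 14 mm along y with 7 teeth 10 mm long (over 116 mm) below it. Its collar is set anew each time, unmeasured: the beam's underside is 66 to 80 mm below rake_grip, found only by feel. The head springs up by 1 mm per 4 N, 10 mm at most; the collar itself holds.
- tray: Fixed wooden pencil tray, 218 mm along x, 160 mm along y, origin under its centre on the table, +x away from the robot. Side walls 10 mm thick along x at y = -75 and +75 mm, tops 32 mm up; far end wall, 8 mm, at x = +105 mm; no near end wall. The rake's beam slides on the side walls' tops; these are soft wood: pressing with 3 to 8 N is right, over 12 N may mark them.
- tray_deck (a point): Centre of the tray, at the height of its rib tops (20 mm up). A flat landing of that height from x = -109 to -60 mm, then 7 grooves along y, 12 mm wide, 10.5 mm deep, centred at x = -54, -30, -6, 18, 42, 66, 90 mm. With the beam on the walls, the rake's teeth hang 2 mm over the ribs, clear of pencils lying in the grooves.
- stand_grip (a point): Where rake_grip is when the rake is home in its grey stand: 100 mm above the table, over the stand's middle; y along the rake. The fixed stand is 90 x 230 mm, with an upright at each end (y = -100 and +100 mm); saddles 58 mm up, 26 mm wide along x, with flared lips up to 78 mm, into which the yoke drops from straight above.
- red_mid (a point): Middle of the red pencil: a rod 10 mm thick and 120 mm long along its y, 18 g, smooth lacquer, at first lying slantwise across the tray's ribs (its middle 25 mm above the table); 14.5 mm above the table when it lies in a groove.
- yellow_mid (a point): Middle of the yellow pencil: a rod 10 mm thick and 120 mm long along its y, 18 g, smooth lacquer, at first lying slantwise across the tray's ribs (its middle 25 mm above the table); 14.5 mm above the table when it lies in a groove.
- blue_mid (a point): Middle of the blue pencil: a rod 10 mm thick and 120 mm long along its y, 18 g, smooth lacquer, at first lying slantwise across the tray's ribs (its middle 25 mm above the table); 14.5 mm above the table when it lies in a groove.
- green_mid (a point): Middle of the green pencil: a rod 10 mm thick and 120 mm long along its y, 18 g, smooth lacquer, at first lying slantwise across the tray's ribs (its middle 25 mm above the table); 14.5 mm above the table when it lies in a groove.
- eraser: Bystander, leave alone: white eraser block 45 x 22 x 14 mm, origin under its centre.
- sharpener: Bystander, leave alone: metal pencil sharpener 28 x 18 x 14 mm, origin under its centre.
- jar_red: Bystander, leave alone: small glass paint jar with red lid, 44 mm wide, 45 mm high, origin under its centre.
- jar_yellow: Bystander, leave alone: small glass paint jar with yellow lid, 44 mm wide, 45 mm high, origin under its centre.
- tape: Bystander, leave alone: paper tape roll lying flat, 90 mm wide, 24 mm high, origin under its centre.
- cup: Bystander, leave alone: white plastic cup, 90 mm wide, 100 mm high, origin under its centre.
- pencil_red: The same red pencil, as a body (origin at its middle, axis y).
- pencil_yellow: The same yellow pencil, as a body (origin at its middle, axis y).
- pencil_blue: The same blue pencil, as a body (origin at its middle, axis y).
- pencil_green: The same green pencil, as a body (origin at its middle, axis y).

How it is judged:
By the outcome, as a careful person would: the job done as asked, in the order asked, and still so for the second after the job is handed in, with the robot touching nothing.
It also fails if it takes over 72 s, if anything falls off the work surface, if the arm or the gripper's body presses on something with over 40 N, if the wrist force passes 120 N, or if a joint passes its speed limit or range.

## Working session

There is one attempt and no reset: what is moved stays moved. The work goes in short steps, Python scripts to look and compute and a shell command to move; the robot and the scene stay as the last step left them, time stands still between calls to the robot, and variables do not carry over. Pictures are saved under pics/ and viewed, at most 12 in all, crops included, and the job is handed in when it is done.

```bash
mkdir -p pics
cat > h.py <<'E'
import numpy as np,cv2
from cell import manip
def snap(n,f):
    c=manip.camera(n); cv2.imwrite(f,c['color'][:,:,::-1]); np.savez('pics/'+n+'.npz',**c); return c
def ray(c,u,v):
    # iterative undistort
    x,y=(u-c['cx'])/c['fx'],(v-c['cy'])/c['fy']; a,b=x,y
    for _ in range(20):
        s=1+c['k1']*(a*a+b*b); a,b=x/s,y/s
    R=cv2.Rodrigues(np.array(c['rvec'],float))[0]; o=-R.T@np.array(c['tvec']).ravel()
    return o,R.T@np.array([a,b,1])
def at(c,u,v,z):
    o,d=ray(c,u,v); return o+d*(z-o[2])/d[2]
def px(c,p):
    R=cv2.Rodrigues(np.array(c['rvec'],float))[0]; q=R@np.array(p)+np.array(c['tvec']).ravel()
    a,b=q[:2]/q[2]; s=1+c['k1']*(a*a+b*b); return c['fx']*a*s+c['cx'],c['fy']*b*s+c['cy']
E
python3 - <<'E'
from h import *
for n in('scene','top'):
    c=snap(n,f'pics/{n}0.png'); print(n,ray(c,320,240),c['fx'],c['k1'])
s=manip.read_state();print(s['time'],s['position'],np.round(s['ee_rot'],3),s['force'],s['gripper_width'])
E
```

```text
scene (array([0.86670322, 0.45444209, 0.85217465]), array([-0.38130227, -0.47053348, -0.79576135])) 446.88400811962424 -0.02174498454633479
top (array([0.38961353, 0.00839915, 1.02174035]), array([ 0.13403469, -0.04890614, -0.98985645])) 459.849939132898 -0.054645830271541844
0.1 [0.25456617 0.57020241 0.24600936] [[-0.913  0.408 -0.001]
 [ 0.408  0.913 -0.002]
 [-0.    -0.002 -1.   ]] [-0.81513864 -1.26375603  0.13707182] 1.0009151059515804
```

View pics/top0.png

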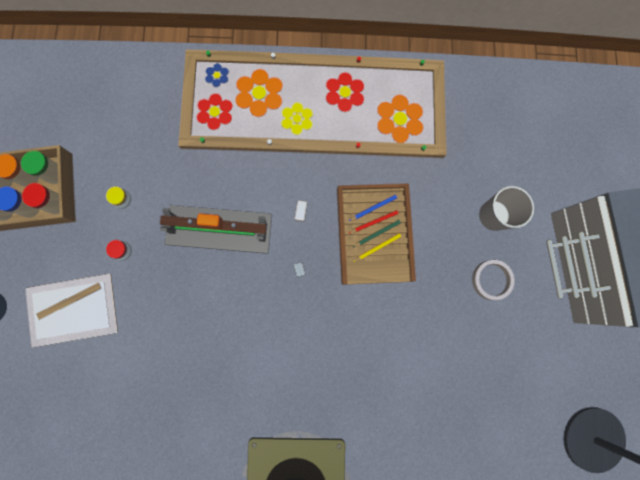

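View pics/scene0.png

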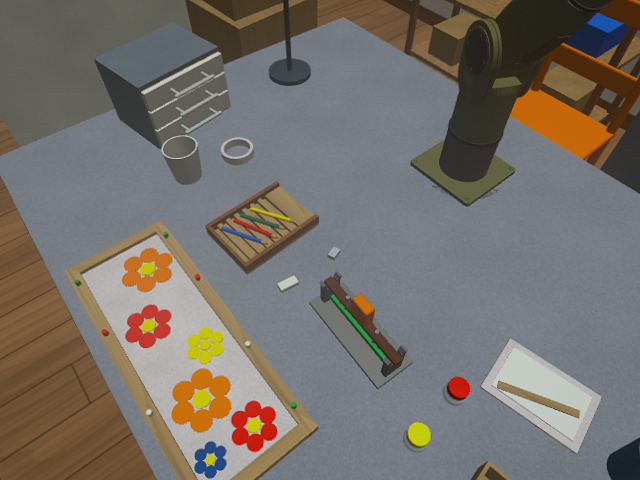

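The top view shows the rake grip at about (208,221), the stand base at (165-271, 206-252), and the tray at (338-414, 184-285) with its open end at the bottom of the picture. The scene view shows the same objects. I'll enlarge the tray and stand area.

Run:
```python
from h import *
im=cv2.imread('pics/top0.png'); a=cv2.resize(im[170:300,150:275],None,fx=3.2,fy=3.2,interpolation=2); b=cv2.resize(im[170:300,325:430],None,fx=3.2,fy=3.2,interpolation=2)
cv2.imwrite('pics/c1.png',np.hstack([a,b]))
for n in('scene','top'):
    c=dict(np.load(f'pics/{n}.npz')); h=cv2.cvtColor(c['color'],cv2.COLOR_RGB2HSV)
    m=cv2.inRange(h,(8,180,120),(18,255,255)); k,l,s,ce=cv2.connectedComponentsWithStats(m)
    for i in range(1,k):
        if s[i,4]>60: print(n,s[i],ce[i],at(c,*ce[i],.127 if n=='top' else .11))
```

```text
scene [561  43  77  38 252] [599.84126984  61.83730159] [-0.59322904  0.01610058  0.11      ]
scene [ 510   88  106   71 3541] [560.13160124 122.53657159] [-0.23147326  0.10798502  0.11      ]
scene [ 122  248   50   43 1171] [146.67976089 269.5439795 ] [ 0.82638455 -0.141921    0.11      ]
scene [353 294  22  21 236] [363.26271186 304.19491525] [0.54256785 0.18486267 0.11      ]
scene [ 172  369   59   63 2143] [200.7480168  400.03033131] [0.87070183 0.1507394  0.11      ]
top [ 236   70   46   46 1137] [258.70800352  92.31574318] [0.81392333 0.09674309 0.127     ]
top [ 378   96   44   46 1115] [399.77668161 118.24215247] [ 0.76916974 -0.19565749  0.127     ]
top [  0 154  17  24 333] [  6.98198198 165.19219219] [0.64497927 0.59698001 0.127     ]
top [197 214  22  13 247] [207.59919028 220.09716599] [0.54407174 0.1859484  0.127     ]
```

View pics/c1.png

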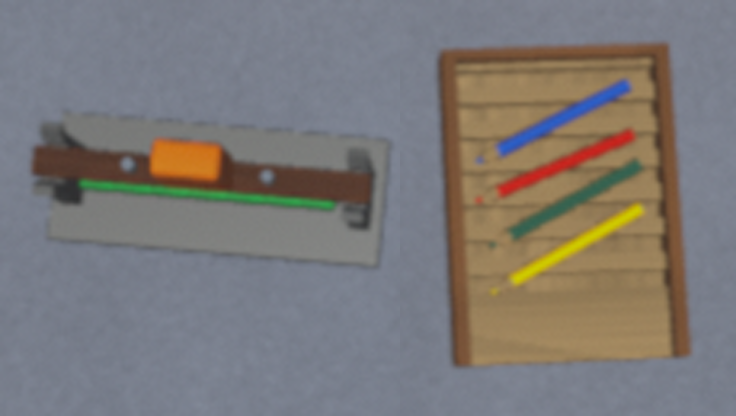

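Run:
```python
from h import *
c=dict(np.load('pics/top.npz'))
def L(u,v,z): return at(c,150+(u+.5)/3.2-.5,170+(v+.5)/3.2-.5,z)
def R(u,v,z): return at(c,325+(u-400+.5)/3.2-.5,170+(v+.5)/3.2-.5,z)
b=np.array([L(67,112,.006),L(388,138,.006),L(378,266,.006),L(48,240,.006)]);print(b,b.mean(0),np.linalg.norm(np.diff(b,axis=0),axis=1))
d=(b[0]-b[1]+b[3]-b[2]);print('yaw',np.degrees(np.arctan2(-d[0],d[1])))
g=np.array([L(33,148,.07),L(371,187,.07)]);print('yoke ends',g,g.mean(0))
t=np.array([R(441,52,.032),R(668,44,.032),R(689,355,.032),R(455,366,.032)]);print(t,t.mean(0),np.linalg.norm(np.diff(t,axis=0),axis=1))
d=t[0]-t[1]+t[3]-t[2];print('yaw',np.degrees(np.arctan2(-d[0],d[1])))
d=t[0]+t[1]-t[3]-t[2];print('yawx',np.degrees(np.arctan2(d[1],d[0])))
for n,p in dict(blue=((480,160),(630,85)),red=((478,200),(634,134)),green=((490,245),(641,165)),yel=((492,291),(643,210))).items():
    q=[R(*x,.025) for x in p]; print(n,(q[0]+q[1])/2,np.linalg.norm(q[0]-q[1]))
# orange mask in top: min-area rect
h=cv2.cvtColor(c['color'],cv2.COLOR_RGB2HSV);m=cv2.inRange(h,(8,150,100),(18,255,255));m[:200]=0;m[240:]=0;m[:,:180]=0;m[:,240:]=0
r=cv2.minAreaRect(cv2.findNonZero(m));print(r,at(c,*r[0],.127));print(manip.read_state()['q'])
# orange in scene, top face bright
```

```text
[[0.59767983 0.29459122 0.006     ]
 [0.5856459  0.0696284  0.006     ]
 [0.49539409 0.07335439 0.006     ]
 [0.50722026 0.3017962  0.006     ]] [0.54648502 0.18484255 0.006     ] [0.22528445 0.09032869 0.22874772]
yaw -3.0123718638658605
yoke ends [[0.55999382 0.297153   0.07      ]
 [0.54043059 0.0756893  0.07      ]] [0.55021221 0.18642115 0.07      ]
[[ 0.6455875  -0.07674762  0.032     ]
 [ 0.65676671 -0.23577429  0.032     ]
 [ 0.44037931 -0.24890898  0.032     ]
 [ 0.42936081 -0.08953289  0.032     ]] [ 0.54302358 -0.16274095  0.032     ] [0.15941912 0.21678567 0.15975651]
yaw 3.987970419278139
yawx 3.4287627174839326
blue [ 0.59997298 -0.15791759  0.025     ] 0.1190565550862293
red [ 0.56856877 -0.15873437  0.025     ] 0.11935924441841096
green [ 0.54220931 -0.16547092  0.025     ] 0.12013560229649949
yel [ 0.5106453  -0.16697625  0.025     ] 0.11976640964580951
((207.52052307128906, 220.27459716796875), (22.996078491210938, 12.765539169311523), 5.19442892074585) [0.54371403 0.18608311 0.127     ]
[-1.11717579  0.68987057 -0.19452656  1.56623804  0.15733222  0.90250467
 -0.21510663]
```

```bash
cat >> h.py <<'E'
from scipy.spatial.transform import Rotation as Ro
def go(p,yaw):
    "travel cm / dr deg from measured pose to world p with tool y axis at yaw deg, pointing down"
    s=manip.read_state(); R=np.array(s['ee_rot']); a=np.radians(yaw)
    y=np.array([np.cos(a),np.sin(a),0]); z=np.array([0,0,-1.]); T=np.c_[np.cross(y,z),y,z]
    print('t',round(s['time'],2),'p',np.round(s['position'],4),'F',np.round(s['force'],1),'M',np.round(s['moment'],2),'w',round(s['gripper_width'],3),round(s['grasp_force'],1))
    print('travel',np.round(R.T@(np.array(p)-s['position'])*100,2),'dr',np.round((Ro.from_matrix(R.T@T)).as_rotvec(degrees=True),2))
E
python3 -c "
from h import *
go([.545,.1855,.20],-3)"
python3 -m handwheel '{"dr":[[0,0,4],[0,0,11],[0,0,20],[0,0,29],[0,0,38],[0,0,47],[0,0,56],[0,0,63],[0,0,68],[0,0,69],[0,0,69],[0,0,69]],"travel":[[-2,-1,0.2],[-5,-3,0.5],[-10,-5.5,1],[-15,-8.3,2],[-20,-11,2.5],[-25,-13.8,3],[-30,-16.5,3.5],[-35,-19.3,4],[-39,-21.5,4.5],[-41.5,-23,4.6],[-42.2,-23.3,4.6],[-42.2,-23.3,4.6]],"gripper":[1,1,1,1,1,1,1,1,1,1,1,1]}' 40
python3 -c "
from h import *
c=snap('top','pics/t1.png');snap('scene','pics/s1.png')
go([.545,.1855,.089],-3)"
```

```text
t 0.1 p [0.2546 0.5702 0.246 ] F [-0.8 -1.3  0.1] M [-0.05 -0.03  0.02] w 1.001 0.0
travel [-42.2  -23.29   4.64] dr [-8.000e-02  6.000e-02  6.895e+01]
time: 1.6
position: [0.5448, 0.1858, 0.2007]
ee_rot: [[0.054, 0.999, -0.0], [0.999, -0.054, 0.0], [0.0, -0.0, -1.0]]
force: [-0.3, 0.0, -0.2]
gripper_width: 0.998
grasp_force: 0.0
t 1.7 p [0.5441 0.1875 0.2007] F [ 0.   1.2 -0.4] M [-0.07  0.08 -0.08] w 0.998 0.0
travel [-0.21  0.11 11.17] dr [-0.05 -0.06  0.06]
```

```bash
python3 -m handwheel '{"dr":[[0,0,0],[0,0,0],[0,0,0],[0,0,0],[0,0,0],[0,0,0]],"travel":[[0,0,2],[0,0,5],[0,0,8],[0,0,10],[0,0,11.1],[0,0,11.1]],"gripper":[1,1,1,1,1,1]}' 40
python3 -c "
from h import *
c=snap('scene','pics/s2.png');cv2.imwrite('pics/s2c.png',cv2.resize(cv2.imread('pics/s2.png')[230:400,280:440],None,fx=3.5,fy=3.5,interpolation=2))
go([.545,.1855,.089],-3)"
```

```text
time: 2.45
position: [0.5445, 0.1868, 0.0894]
ee_rot: [[0.052, 0.999, -0.001], [0.999, -0.052, 0.0], [0.0, -0.001, -1.0]]
force: [0.2, 0.1, 0.1]
gripper_width: 0.998
grasp_force: 0.0
t 2.5 p [0.5451 0.1867 0.09  ] F [ 0.1  0.3 -0.8] M [-0.01  0.04  0.  ] w 1.001 0.0
travel [-0.12  0.    0.1 ] dr [ 0.01 -0.03 -0.  ]
```

View pics/s2c.png

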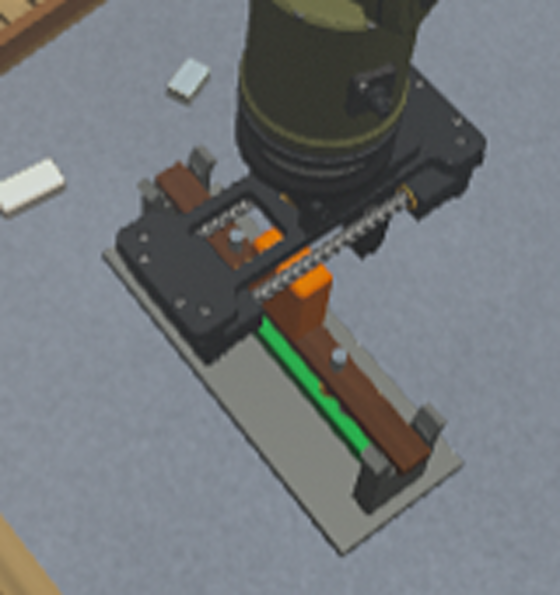

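The picture shows the gripper straddling the orange grip (about (315,285) in the crop) above the yoke, well centred. I'll close it now.

```bash
python3 -m handwheel '{"dr":[[0,0,0],[0,0,0],[0,0,0],[0,0,0],[0,0,0],[0,0,0],[0,0,0],[0,0,0]],"travel":[[0,0,0],[0,0,0],[0,0,0],[0,0,0],[0,0,0],[0,0,0],[0,0,0],[0,0,0]],"gripper":[0.5,0.2,0.1,0,0,0,0,0]}' 50
python3 -c "
from h import *
go([.545,.1855,.089],-3)"
```

```text
time: 3.5
position: [0.5464, 0.186, 0.0901]
ee_rot: [[0.054, 0.999, 0.003], [0.999, -0.054, 0.0], [0.001, 0.003, -1.0]]
force: [2.8, -0.9, 1.7]
gripper_width: 0.269
grasp_force: 50.0
t 3.5 p [0.5464 0.186  0.0901] F [ 2.8 -0.9  1.7] M [-0.17 -0.61  0.02] w 0.269 50.0
travel [-0.06 -0.14  0.11] dr [ 0.15 -0.03 -0.07]
```

```bash
python3 -m handwheel '{"dr":[[0,0,0],[0,0,0],[0,0,0],[0,0,0],[0,0,0],[0,0,0],[0,0,0],[0,0,0],[0,0,0]],"travel":[[0,0,-0.5],[0,0,-1.5],[0,0,-3],[0,0,-5],[0,0,-7],[0,0,-9],[0,0,-10],[0,0,-10],[0,0,-10]],"gripper":[0,0,0,0,0,0,0,0,0]}' 50
python3 -c "
from h import *
d=np.radians(3.7);ex=np.array([np.cos(d),np.sin(d),0])
c=np.array([.543,-.1627,0]); p=c-ex*.099; p[2]=.189; print(p)
go(p,3.7)
c=snap('scene','pics/s3.png');cv2.imwrite('pics/s3c.png',cv2.resize(cv2.imread('pics/s3.png')[200:400,240:460],None,fx=3,fy=3,interpolation=2))"
```

```text
time: 4.62
position: [0.5444, 0.1859, 0.1891]
ee_rot: [[0.053, 0.999, -0.002], [0.999, -0.053, -0.0], [-0.001, -0.002, -1.0]]
force: [0.5, 0.4, -3.2]
gripper_width: 0.264
grasp_force: 50.0
[ 0.44420635 -0.1690887   0.189     ]
t 4.62 p [0.5444 0.1859 0.1891] F [ 0.5  0.4 -3.2] M [-0.1   0.06  0.  ] w 0.264 50.0
travel [-35.98  -8.12   0.04] dr [-0.09  0.02 -6.74]
```

View pics/s3c.png

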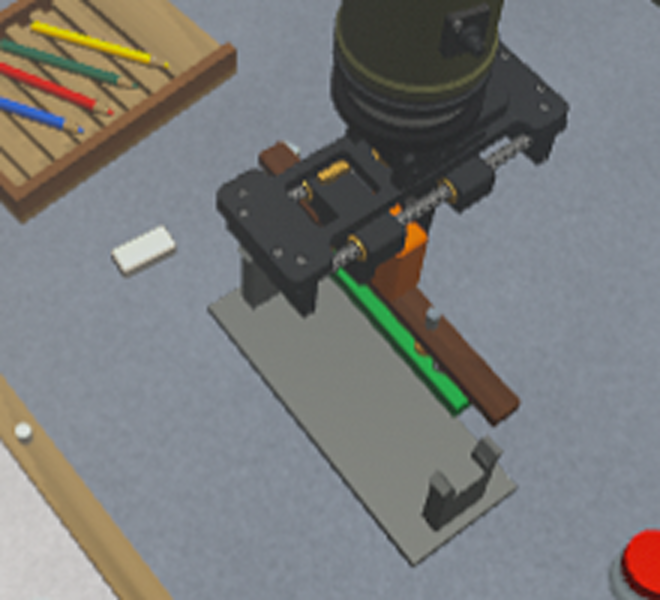

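The crop shows the rake clear of the saddles, held level with its yoke end at (505,410). Now I carry it to above the tray's near end.

```bash
python3 -m handwheel '{"dr":[[0,0,-0.5],[0,0,-1],[0,0,-2],[0,0,-3],[0,0,-4],[0,0,-5],[0,0,-6],[0,0,-6.7],[0,0,-6.7],[0,0,-6.7],[0,0,-6.7],[0,0,-6.7]],"travel":[[-1,-0.2,0],[-4,-0.8,0],[-8,-1.7,0],[-13,-2.8,0],[-18,-3.9,0],[-23,-5,0],[-28,-6,0],[-32,-7,0],[-34.5,-7.5,0],[-35.7,-7.7,0],[-35.9,-7.7,0],[-35.9,-7.7,0]],"gripper":[0,0,0,0,0,0,0,0,0,0,0,0]}' 50
python3 -c "
from h import *
d=np.radians(3.7);ex=np.array([np.cos(d),np.sin(d),0])
c=np.array([.543,-.1627,0]); p=c-ex*.095; p[2]=.112; print(p)
go(p,3.7)
c=snap('top','pics/t4.png');snap('scene','pics/s4.png');cv2.imwrite('pics/s4c.png',np.hstack([cv2.resize(cv2.imread('pics/s4.png')[130:290,190:350],None,fx=2.5,fy=2.5,interpolation=2),cv2.resize(cv2.imread('pics/t4.png')[160:320,290:450],None,fx=2.5,fy=2.5,interpolation=2)]))"
```

```text
time: 6.18
position: [0.4496, -0.1673, 0.1896]
ee_rot: [[-0.065, 0.998, 0.0], [0.998, 0.065, 0.001], [0.001, 0.0, -1.0]]
force: [-0.7, 0.0, -3.7]
gripper_width: 0.266
grasp_force: 50.0
[ 0.44819802 -0.16883057  0.112     ]
t 6.17 p [ 0.4496 -0.1673  0.1896] F [-0.7  0.  -3.7] M [-0.04  0.02 -0.01] w 0.266 50.0
travel [-0.15 -0.15  7.76] dr [ 0.02 -0.05  0.04]
```

View pics/s4c.png

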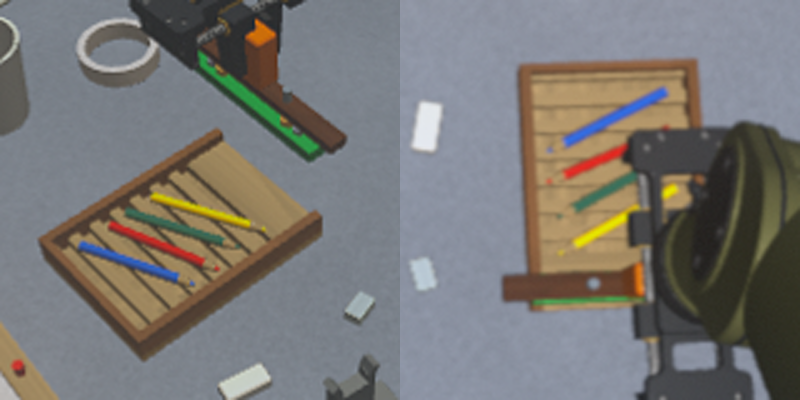

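The view shows the rake over the landing behind the yellow pencil, parallel to the tray, with its green beam near tray edge (535,300) in the right panel. I'll descend until the force changes.

```bash
python3 -m handwheel '{"dr":[[0,0,0],[0,0,0],[0,0,0],[0,0,0],[0,0,0],[0,0,0]],"travel":[[-0.1,-0.1,2],[-0.1,-0.1,5],[-0.1,-0.1,7],[-0.1,-0.1,8.2],[-0.1,-0.1,8.4],[-0.1,-0.1,8.4]],"gripper":[0,0,0,0,0,0]}' 50 | grep -E "pos|forc"
python3 -m handwheel '{"dr":[[0,0,0],[0,0,0]],"travel":[[0,0,0.1],[0,0,0.1]],"gripper":[0,0]}' 50| grep -E "pos|force:"
```

```text
position: [0.4486, -0.1693, 0.1061]
force: [0.3, 0.1, -2.6]
grasp_force: 50.0
position: [0.4484, -0.1696, 0.1051]
force: [-0.2, -1.0, -2.9]
grasp_force: 50.0
```

```bash
python3 -m handwheel '{"dr":[[0,0,0],[0,0,0]],"travel":[[0,0,0.1],[0,0,0.1]],"gripper":[0,0]}' 50 | grep -E "pos|^force"
python3 -m handwheel '{"dr":[[0,0,0],[0,0,0]],"travel":[[0,0,0.1],[0,0,0.1]],"gripper":[0,0]}' 50| grep -E "pos|^force:"
```

```text
position: [0.4482, -0.1695, 0.1037]
force: [-0.4, -0.7, -3.0]
position: [0.4481, -0.1694, 0.1026]
force: [-0.3, 0.0, -3.8]
```

```bash
python3 -m handwheel '{"dr":[[0,0,0],[0,0,0]],"travel":[[0,0,0.1],[0,0,0.1]],"gripper":[0,0]}' 50 | grep -E "pos|^force"
```

```text
position: [0.4481, -0.1694, 0.1016]
force: [-0.9, 0.3, -3.8]
```

```bash
for i in 1; do python3 -m handwheel '{"dr":[[0,0,0],[0,0,0]],"travel":[[0,0,0.1],[0,0,0.1]],"gripper":[0,0]}' 50 | grep -E "pos|^force"; done
python3 -m handwheel '{"dr":[[0,0,0],[0,0,0]],"travel":[[0,0,0.1],[0,0,0.1]],"gripper":[0,0]}' 50 | grep -E "pos|^force"
```

```text
position: [0.4482, -0.1694, 0.1006]
force: [0.3, -1.2, -3.5]
position: [0.4482, -0.1694, 0.0996]
force: [-0.1, 0.0, -2.9]
```

```bash
python3 -m handwheel '{"dr":[[0,0,0],[0,0,0]],"travel":[[0,0,0.1],[0,0,0.1]],"gripper":[0,0]}' 50 | grep -E "pos|^force"
python3 -m handwheel '{"dr":[[0,0,0],[0,0,0]],"travel":[[0,0,0.1],[0,0,0.1]],"gripper":[0,0]}' 50 | grep -E "pos|^force"
```

```text
position: [0.4481, -0.1694, 0.0986]
force: [0.4, -0.5, -2.6]
position: [0.4481, -0.1694, 0.0976]
force: [-0.5, -0.2, -3.4]
```

```bash
python3 -m handwheel '{"dr":[[0,0,0],[0,0,0]],"travel":[[0,0,0.1],[0,0,0.1]],"gripper":[0,0]}' 50 | grep -E "pos|^force"
python3 -m handwheel '{"dr":[[0,0,0],[0,0,0]],"travel":[[0,0,0.1],[0,0,0.1]],"gripper":[0,0]}' 50 | grep -E "pos|^force"
```

```text
position: [0.4482, -0.1694, 0.0966]
force: [-0.4, 0.1, -3.7]
position: [0.4482, -0.1694, 0.0956]
force: [-0.9, 0.5, -2.4]
```

```bash
python3 -m handwheel '{"dr":[[0,0,0],[0,0,0]],"travel":[[0,0,0.1],[0,0,0.1]],"gripper":[0,0]}' 50 | grep -E "pos|^force"
python3 -c "
from h import *
s=manip.read_state();print(s['time'],s['force'],s['moment'])"
```

```text
position: [0.4481, -0.1694, 0.0946]
force: [0.3, 0.6, -2.9]
9.775 [ 0.27571311  0.63474277 -2.94085781] [-0.06783581  0.03559012 -0.02387866]
```

```bash
python3 -m handwheel '{"dr":[[0,0,0],[0,0,0]],"travel":[[0,0,0.1],[0,0,0.1]],"gripper":[0,0]}' 50 | grep -E "pos|^force"
python3 -m handwheel '{"dr":[[0,0,0],[0,0,0]],"travel":[[0,0,0.1],[0,0,0.1]],"gripper":[0,0]}' 50 | grep -E "pos|^force"
```

```text
position: [0.4482, -0.1694, 0.0936]
force: [-0.4, 0.3, -2.9]
position: [0.4482, -0.1695, 0.0928]
force: [0.3, 0.1, -1.0]
```

```bash
python3 -m handwheel '{"dr":[[0,0,0],[0,0,0]],"travel":[[0,0,0.06],[0,0,0.06]],"gripper":[0,0]}' 50 | grep -E "pos|^force"
python3 -c "
from h import *
F=[]
for i in range(4): s=manip.read_state();c=manip.camera('top');F.append(np.r_[s['force'],s['moment'],s['position'][2]])
print(np.round(F,3))"
```

```text
position: [0.4482, -0.1695, 0.0923]
force: [-0.1, 0.1, 1.6]
[[-1.070e-01  1.360e-01  1.565e+00 -1.100e-02  1.450e-01  8.000e-03
   9.200e-02]
 [-1.400e-01  8.450e-01  1.648e+00 -1.400e-02  1.680e-01 -1.000e-03
   9.200e-02]
 [-1.163e+00  6.040e-01  1.719e+00  5.000e-03  1.790e-01  9.300e-02
   9.200e-02]
 [-6.170e-01  1.650e-01  1.288e+00 -2.500e-02  1.780e-01 -3.000e-03
   9.200e-02]]
```

```bash
python3 -m handwheel '{"dr":[[0,0,0],[0,0,0],[0,0,0],[0,0,0]],"travel":[[0,0.2,0],[0,0.6,0],[0,1.0,0],[0,1.4,0]],"gripper":[0,0,0,0]}' 50 | grep -E "pos|^force"
python3 -m handwheel '{"dr":[[0,0,0],[0,0,0],[0,0,0],[0,0,0]],"travel":[[0,0.4,0],[0,0.8,0],[0,1.2,0],[0,1.6,0]],"gripper":[0,0,0,0]}' 50 | grep -E "pos|^force"
```

```text
position: [0.4619, -0.1684, 0.092]
force: [-4.2, -0.6, 3.7]
position: [0.4785, -0.1675, 0.0921]
force: [-4.3, -0.6, 3.0]
```

```bash
python3 -m handwheel '{"dr":[[0,0,0],[0,0,0],[0,0,0],[0,0,0]],"travel":[[0,0.4,-0.02],[0,0.8,-0.03],[0,1.2,-0.03],[0,1.6,-0.03]],"gripper":[0,0,0,0]}' 50 | grep -E "pos|^force"
python3 -m handwheel '{"dr":[[0,0,0],[0,0,0],[0,0,0],[0,0,0]],"travel":[[0,0.4,0],[0,0.8,0],[0,1.2,0],[0,1.6,0]],"gripper":[0,0,0,0]}' 50 | grep -E "pos|^force"
```

```text
position: [0.4945, -0.1665, 0.0924]
force: [-3.3, -0.6, 1.6]
position: [0.5103, -0.1655, 0.0924]
force: [-3.6, -0.6, 1.8]
```

```bash
python3 -m handwheel '{"dr":[[0,0,0],[0,0,0],[0,0,0],[0,0,0],[0,0,0]],"travel":[[0,0.4,0],[0,0.8,0],[0,1.2,0],[0,1.6,0],[0,2,0]],"gripper":[0,0,0,0,0]}' 50 | grep -E "pos|^force"
python3 -m handwheel '{"dr":[[0,0,0],[0,0,0],[0,0,0],[0,0,0],[0,0,0]],"travel":[[0,0.4,0],[0,0.8,0],[0,1.2,0],[0,1.6,0],[0,2,0]],"gripper":[0,0,0,0,0]}' 50 | grep -E "pos|^force"
python3 -c "
from h import *
snap('top','pics/t5.png');snap('scene','pics/s5.png');cv2.imwrite('pics/s5c.png',np.hstack([cv2.resize(cv2.imread('pics/s5.png')[130:290,190:350],None,fx=2.5,fy=2.5,interpolation=2),cv2.resize(cv2.imread('pics/t5.png')[160:320,290:450],None,fx=2.5,fy=2.5,interpolation=2)]))"
```

```text
position: [0.5303, -0.1642, 0.0924]
force: [-2.9, -0.5, 1.7]
position: [0.5502, -0.1629, 0.0924]
force: [-3.1, 0.2, 2.1]
```

View pics/s5c.png

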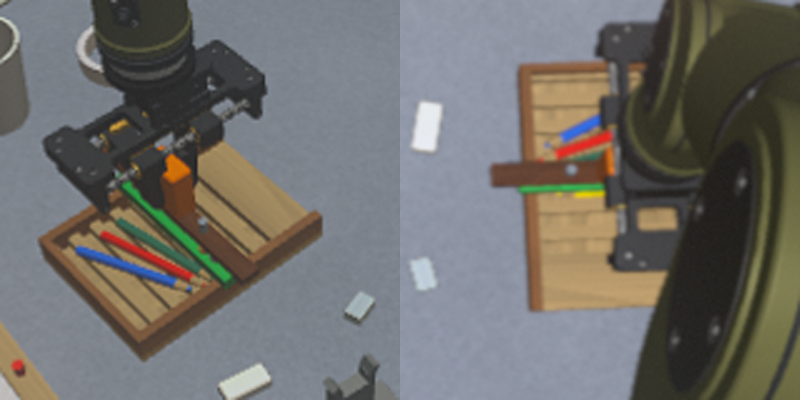

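Yellow has dropped into a groove behind the beam (sliver at (590,195)), and green, red and blue are being pushed ahead. Continuing.

```bash
python3 -m handwheel '{"dr":[[0,0,0],[0,0,0],[0,0,0],[0,0,0],[0,0,0]],"travel":[[0,0.4,0],[0,0.8,0],[0,1.2,0],[0,1.6,0],[0,2,0]],"gripper":[0,0,0,0,0]}' 50 | grep -E "pos|^force"
python3 -m handwheel '{"dr":[[0,0,0],[0,0,0],[0,0,0],[0,0,0],[0,0,0]],"travel":[[0,0.4,0],[0,0.8,0],[0,1.2,0],[0,1.6,0],[0,2,0]],"gripper":[0,0,0,0,0]}' 50 | grep -E "pos|^force"
```

```text
position: [0.5702, -0.1616, 0.0924]
force: [-3.4, -0.6, 1.5]
position: [0.5902, -0.1604, 0.0924]
force: [-2.5, -0.7, 0.9]
```

```bash
python3 -m handwheel '{"dr":[[0,0,0],[0,0,0],[0,0,0],[0,0,0]],"travel":[[0,0.4,0.01],[0,0.8,0.02],[0,1.2,0.02],[0,1.6,0.02]],"gripper":[0,0,0,0]}' 50 | grep -E "pos|^force"
python3 -c "
from h import *
snap('top','pics/t6.png');snap('scene','pics/s6.png');cv2.imwrite('pics/s6c.png',np.hstack([cv2.resize(cv2.imread('pics/s6.png')[130:290,190:350],None,fx=2.5,fy=2.5,interpolation=2),cv2.resize(cv2.imread('pics/t6.png')[160:320,290:450],None,fx=2.5,fy=2.5,interpolation=2)]))"
```

```text
position: [0.6061, -0.1594, 0.0922]
force: [-4.1, 0.5, 2.2]
```

View pics/s6c.png

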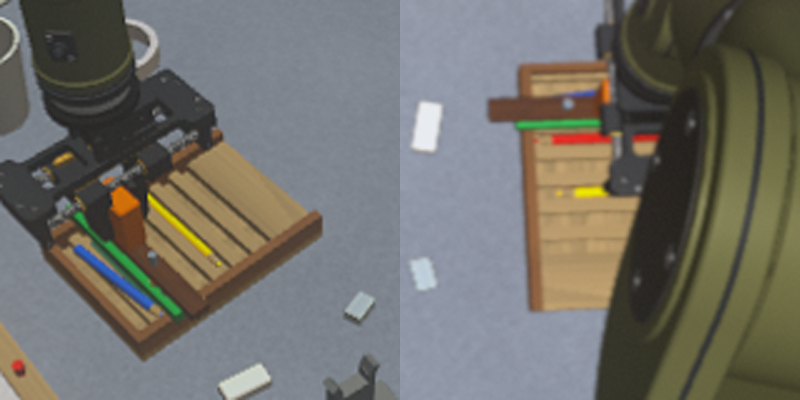

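Yellow lies in a groove at (590,192), and red at (600,140). Blue lies nearly parallel just ahead of the beam.

```bash
python3 -m handwheel '{"dr":[[0,0,0],[0,0,0],[0,0,0],[0,0,0],[0,0,0]],"travel":[[0,0.4,0],[0,0.8,0],[0,1.2,0],[0,1.6,0],[0,1.9,0]],"gripper":[0,0,0,0,0]}' 50 | grep -E "pos|^force"
python3 -m handwheel '{"dr":[[0,0,0],[0,0,0],[0,0,0]],"travel":[[0,0.2,0],[0,0.4,0],[0,0.6,0]],"gripper":[0,0,0]}' 50 | grep -E "pos|^force"
```

```text
position: [0.6252, -0.1581, 0.0922]
force: [-3.9, -0.9, 2.7]
position: [0.6309, -0.1578, 0.0922]
force: [-3.4, 0.9, 1.8]
```

```bash
python3 -m handwheel '{"dr":[[0,0,0],[0,0,0],[0,0,0]],"travel":[[0,0.2,0],[0,0.4,0],[0,0.4,0]],"gripper":[0,0,0]}' 50 | grep -E "pos|^force"
python3 -c "
from h import *
snap('top','pics/t7.png');snap('scene','pics/s7.png');cv2.imwrite('pics/s7c.png',np.hstack([cv2.resize(cv2.imread('pics/s7.png')[130:290,190:350],None,fx=2.5,fy=2.5,interpolation=2),cv2.resize(cv2.imread('pics/t7.png')[160:320,290:450],None,fx=2.5,fy=2.5,interpolation=2)]))"
```

```text
position: [0.6353, -0.1575, 0.0923]
force: [-3.5, -0.3, 2.1]
```

View pics/s7c.png

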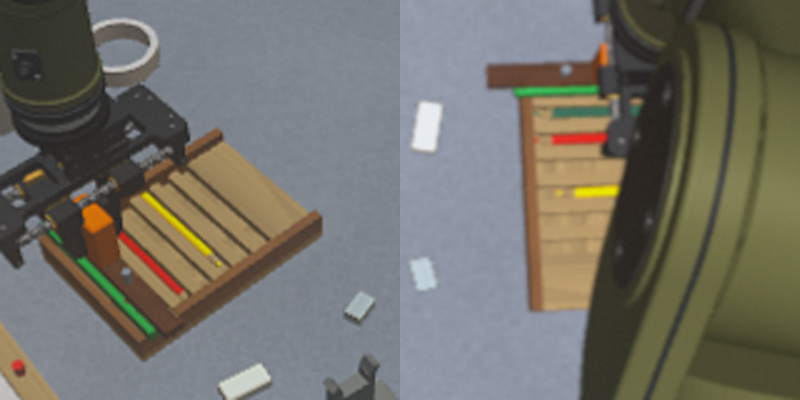

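Green, red and yellow lie in grooves at (590,112), (580,140) and (590,192), so blue should be in the last groove under the beam. Lifting straight up and back to check.

```bash
python3 -m handwheel '{"dr":[[0,0,0],[0,0,0],[0,0,0],[0,0,0],[0,0,0],[0,0,0],[0,0,0],[0,0,0],[0,0,0]],"travel":[[0,0,-0.5],[0,0,-2],[0,0,-4],[0,0,-6],[0,0,-8],[0,0,-9],[0,0,-9.8],[0,0,-9.8],[0,0,-9.8]],"gripper":[0,0,0,0,0,0,0,0,0]}' 50 | grep -E "pos|^force"
python3 -c "
from h import *
snap('scene','pics/s8.png');go([.546,.186,.189],-3)
c=dict(np.load('pics/scene.npz'))
h=cv2.cvtColor(c['color'],cv2.COLOR_RGB2HSV)
m=cv2.inRange(h,(105,140,60),(125,255,255));m[:200]=0;m[300:]=0;m[:,:180]=0;m[:,350:]=0
r=cv2.minAreaRect(cv2.findNonZero(m));print(m.sum()//255,r)
k,l,s,ce=cv2.connectedComponentsWithStats(m);print(s,[at(c,*e,.0165) for e in ce])
cv2.imwrite('pics/s8c.png',cv2.resize(cv2.imread('pics/s8.png')[130:290,190:350],None,fx=3.5,fy=3.5,interpolation=2))"
```

```text
position: [0.6344, -0.1574, 0.1895]
force: [-0.9, 0.3, -3.3]
t 18.57 p [ 0.6343 -0.1574  0.1894] F [-0.   0.4 -3.4] M [-0.07 -0.01 -0.  ] w 0.268 50.0
travel [34.84 -6.63  0.07] dr [-0.08 -0.02  6.65]
104 ((232.25001525878906, 244.75001525878906), (36.76955032348633, 2.121318817138672), 45.0)
[[     0      0    640    480 307096]
 [   219    232     27     27    104]] [array([ 0.46621143, -0.04153914,  0.0165    ]), array([ 0.63470508, -0.15645667,  0.0165    ])]
```

View pics/s8c.png

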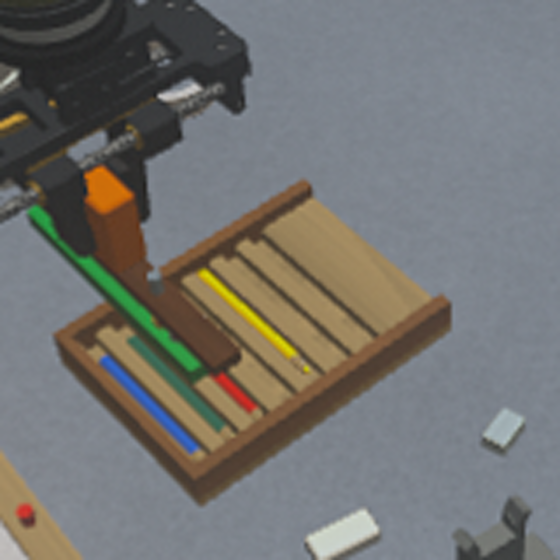

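All four pencils lie parallel in grooves: blue (150,405), green (178,385), red (235,392) and yellow (255,320). Now I return the rake.

```bash
python3 -m handwheel '{"dr":[[0,0,0.5],[0,0,1],[0,0,2],[0,0,3],[0,0,4],[0,0,5],[0,0,6],[0,0,6.65],[0,0,6.65],[0,0,6.65],[0,0,6.65],[0,0,6.65]],"travel":[[1,-0.2,0],[4,-0.8,0],[8,-1.6,0],[13,-2.5,0],[18,-3.4,0],[23,-4.4,0],[28,-5.4,0],[32,-6.1,0],[34,-6.5,0],[34.8,-6.65,0],[34.8,-6.65,0],[34.8,-6.65,0]],"gripper":[0,0,0,0,0,0,0,0,0,0,0,0]}' 50 | grep -E "pos|^force"
python3 -c "
from h import *
for i in range(3): go([.5455,.186,.0895],-3); manip.camera('top')"
```

```text
position: [0.5467, 0.1838, 0.1902]
force: [-0.3, -0.8, -2.7]
t 20.07 p [0.5467 0.1838 0.1902] F [-0.3 -0.8 -2.7] M [-0.09  0.02 -0.02] w 0.266 50.0
travel [ 0.22 -0.14 10.07] dr [ 0.02  0.06 -0.13]
t 20.12 p [0.5467 0.1838 0.1902] F [ 0.9  0.2 -1.8] M [-0.1   0.11 -0.05] w 0.267 50.0
travel [ 0.22 -0.14 10.07] dr [ 0.01  0.05 -0.14]
t 20.18 p [0.5467 0.184  0.1902] F [ 0.7 -0.6 -3.4] M [-0.09  0.07  0.  ] w 0.27 50.0
travel [ 0.2  -0.14 10.07] dr [ 0.01  0.04 -0.14]
```

```bash
python3 -m handwheel '{"dr":[[0,0,0],[0,0,0],[0,0,0],[0,0,0],[0,0,0],[0,0,0],[0,0,0],[0,0,0],[0,0,0]],"travel":[[0.2,-0.1,1],[0.2,-0.1,3],[0.2,-0.1,5],[0.2,-0.1,6.5],[0.2,-0.1,7.5],[0.2,-0.1,8.5],[0.2,-0.1,9],[0.2,-0.1,9.5],[0.2,-0.1,9.5]],"gripper":[0,0,0,0,0,0,0,0,0]}' 50 | grep -E "pos|^force"
python3 -c "
from h import *
for i in range(2): go([.5455,.186,.0895],-3); manip.camera('top')"
```

```text
position: [0.5456, 0.1877, 0.0952]
force: [0.4, -0.4, -3.9]
t 21.35 p [0.5456 0.1877 0.0952] F [ 0.4 -0.4 -3.9] M [-0.04 -0.03 -0.03] w 0.267 50.0
travel [-0.17 -0.    0.57] dr [ 0.02 -0.01 -0.01]
t 21.4 p [0.5457 0.1876 0.0953] F [ 0.8  0.3 -3.9] M [-0.07 -0.   -0.09] w 0.27 50.0
travel [-0.16 -0.01  0.58] dr [ 0.03 -0.01 -0.01]
```

```bash
python3 -m handwheel '{"dr":[[0,0,0],[0,0,0],[0,0,0],[0,0,0]],"travel":[[-0.1,0,0.2],[-0.1,0,0.4],[-0.1,0,0.5],[-0.1,0,0.5]],"gripper":[0,0,0,0]}' 50 | grep -E "pos|^force"
python3 -m handwheel '{"dr":[[0,0,0],[0,0,0],[0,0,0]],"travel":[[0,0,0.05],[0,0,0.05],[0,0,0.05]],"gripper":[0,0,0]}' 50 | grep -E "pos|^force"
```

```text
position: [0.5455, 0.1865, 0.0902]
force: [0.8, -0.7, -3.6]
position: [0.5455, 0.1866, 0.0901]
force: [0.5, -0.1, 1.5]
```

Seated at the original height. Release and rise.

```bash
python3 -m handwheel '{"dr":[[0,0,0],[0,0,0],[0,0,0],[0,0,0],[0,0,0],[0,0,0],[0,0,0]],"travel":[[0,0,0],[0,0,0],[0,0,0],[0,0,0],[0,0,0],[0,0,0],[0,0,0]],"gripper":[0.35,0.5,0.8,1,1,1,1]}' 20
python3 -m handwheel '{"dr":[[0,0,0],[0,0,0],[0,0,0],[0,0,0],[0,0,0],[0,0,0],[0,0,0]],"travel":[[0,0,-1],[0,0,-3],[0,0,-6],[0,0,-10],[0,0,-13],[0,0,-15],[0,0,-15]],"gripper":[1,1,1,1,1,1,1]}' | grep -E "pos|^force|time"
python3 -c "
from h import *
snap('scene','pics/s9.png');cv2.imwrite('pics/s9c.png',cv2.resize(cv2.imread('pics/s9.png')[170:400,190:430],None,fx=2.5,fy=2.5,interpolation=2))"
```

```text
time: 23.2
position: [0.5453, 0.1866, 0.0897]
ee_rot: [[0.052, 0.999, 0.0], [0.999, -0.052, 0.0], [0.0, 0.0, -1.0]]
force: [0.4, 0.1, 0.8]
gripper_width: 0.992
grasp_force: 0.0
time: 24.08
position: [0.5463, 0.1868, 0.2417]
force: [-0.7, 0.0, -1.2]
```

View pics/s9c.png

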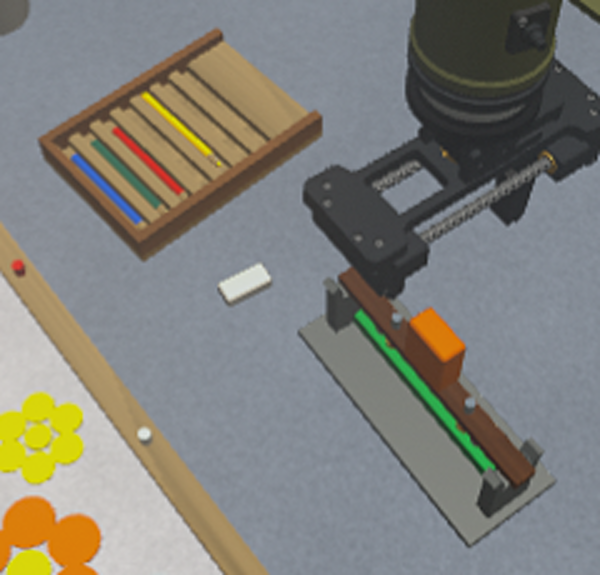

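The rake is home in its saddles (grip at (437,345)), the gripper is clear, and the four pencils lie parallel in grooves (blue (105,190) to yellow (180,128)).

```bash
python3 -c "
from cell import manip
print(manip.finish_job())"
```

```text
the job is handed in; nothing more can be done
None
```

I combed the tray once from the near end to the far end, pressing about 4–7 N; all four pencils now lie parallel in the grooves, the rake is back in its stand, and the job was handed in at about 24 s.

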